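Turn over the mirrored sole boards in the rack

TASK

Four sole boards lean in the rack, and all must show as left soles: looking at the face a board shows, with its toe pointing up, a left sole has the arch notch and big-toe side on the right. Tip each board that shows a right sole over, away from the robot, so that it lies on the grey landing with its other face up, then slide it flat up against the aluminium back rail. Pick no board up, leave those that already show left leaning where they are, and do not disturb the other things.

Things in the scene. Friction and masses are not known exactly. Their poses are not given: they have to be found in the camera images.
- rack: fixed turning rack, 750 mm long (its y), 259 mm deep (its x). Origin on the table right under the step edge, half-way along; x axis horizontal, from the deck over the trough to the landing, away from the robot (yaw within 0.1 rad), z up. Plywood deck: top at z=48 mm, from x=-125 to the step edge x=0. The soles lean on this edge, one near each of y=-270, -90, 90, 270 mm
- rack_edge (a point): mid-length point of the step edge, on the deck's top (rack x=0, y=0, z=48 mm). The edge has four finger cut-outs at y=-270, -90, 90, 270 mm, one per sole: 70 mm wide, going 25 mm back from the edge and down to the trough floor, so that closed fingers can get behind a sole lying on the landing
- rack_trough (a point): floor of the trough (rack z=8 mm, x 0 to 30 mm; this point is at x=15, y=0); its far wall rises 8 mm to the landing. A sole's lower long edge stands in it. Pushed away from the robot at its top edge, just above the deck, at heel and ball (not in the arch notch), a sole goes past upright and falls over onto the landing; its near edge then overhangs the trough, at x about 15 mm
- rack_rail (a point): foot of the aluminium back rail's face (rack x=118, y=0, z=16 mm). The grey landing is flat at z=16 mm from x=30 mm to this face; the rail's top is at z=30 mm
- sole_1_mid (a point): dark brown sole board, tan heel square (all four alike), 8 x 64 x 153 mm, 60 g. Centre, mid-thickness; x to toe; z out of the face that shows a LEFT sole. Mm: big-toe side y=-32, outer y=32 (heel x -46..-20, ball 8..36); arch notch to y=-10, x -20..8; ends x=-78, 75. Starts leaning 60 deg on the step, toe to rack +y or -y, centre at rack x=10, z=38, top edge x=-9, z=64
- sole_2_mid (a point): dark brown sole board, the same in shape, mass and frame as sole_1_mid. Its centre, mid-thickness; x axis to the toe; z axis out of the face that shows a left sole: z pointing up and away from the robot = it shows left, z pointing down = it shows right (mirrored)
- sole_3_mid (a point): dark brown sole board, the same in shape, mass and frame as sole_1_mid. Its centre, mid-thickness; x axis to the toe; z axis out of the face that shows a left sole: z pointing up and away from the robot = it shows left, z pointing down = it shows right (mirrored)
- sole_4_mid (a point): dark brown sole board, the same in shape, mass and frame as sole_1_mid. Its centre, mid-thickness; x axis to the toe; z axis out of the face that shows a left sole: z pointing up and away from the robot = it shows left, z pointing down = it shows right (mirrored)
- spool: red thread spool, 26 mm across, 30 mm high, standing on the deck near its robot-side edge behind the soles; origin under its centre; bystander
- wax: yellow wax block 26 x 20 x 18 mm on the deck near its robot-side edge behind the soles; origin under its centre; bystander
- tin: cement tin, 76 mm across, 95 mm high, standing on the table off the rack's +y end; origin under its centre; bystander
- hammer: hammer 240 mm long lying on the table off the rack's -y end; x axis from handle to head; bystander
- weight: small brass paperweight with a knob, 44 mm across, 50 mm high, standing on the table off the rack's -y end; origin under its centre; bystander
Not all that is in view belongs to the job. What is shaped like the part that bears sole_2_mid but white is not meant.

How it is judged:
By the outcome, as a careful person would: the job done as asked, in the order asked, and still so for the second after the job is handed in, with the robot touching nothing.
It also fails if it takes over 54 s, if anything falls off the work surface, if the arm or the gripper's body presses on something with over 40 N, if the wrist force passes 120 N, or if a joint passes its speed limit or range.

ROBOT

A 6-joint arm with a two-finger parallel gripper is mounted at the origin on the work surface. World frame = base frame: x ahead of the robot, y to its left, z up, the work surface at z = 0. Lengths are in m, angles in rad, forces in N, time in s.
With the tool pointing down it reaches from about 0.375 to 0.9 m from the base axis. Payload 3.1 kg.
Tool frame: the origin (TCP) lies at the very end of the fingers, on their centre line; the grasp point (between the pads) lies 19 mm behind it (ctrl.grasp_offset is the distance from the TCP to the grasp point, in m); z points along the fingers, y is the direction in which the jaws open and shut (so a half turn about z gives the same grasp; the last joint's range is limited). The gripper opens to 85 mm and grips with 20 to 120 N. Pads are 22 mm wide; open, the fingers measure 114 mm over their backs; the gripper's body (76 mm by 85 mm) begins 54 mm behind the grasp point. The pads swing forward as they close: fully open they stand 13 mm farther back than shut.
Start: joints at [0.927, 0.527, 1.433, -0, 1.181, -0.178], TCP at [0.28, 0.559, 0.205] pointing down, gripper open.
Joint ranges: [-3.08, 3.08], [-0.75, 2.2], [0.22, 2.44], [-1.43, 4.57], [0, 2.65], [-2.85, 2.85]. Speed limits (rad/s): [2.79, 2.79, 3.14, 3.14, 3.14, 3.14].

INTERFACE

Orientations are given as a rotation vector (axis times angle).
In Python, from cell import ctrl gives the robot as it stands.
- The arm moves only by the tool apply_moves, never from a script. Its argument "commands" is a list of rows, each a list of 2 entries, a list of its own where there are three numbers: the shift along the tool's x, y, z in m, then the turn, a rotation vector about the tool's x, y, z in rad. In form: [[[tx, ty, tz], [rx, ry, rz]], ...]. A call has 1 to 20 rows; each row is the pose to reach, as a shift and turn from the pose measured when the call began, along the tool's axes at that moment; what a row does not reach only later rows make up. A row lasts 1/10 s, in which the tool goes at most 50 mm and 8.59 degrees, less where a joint would pass 70% of its speed; a pose out of reach is approached as far as the arm can. A call with a gripper value outside its range is refused whole. "gripper" is the opening, from 0 (shut) to 1 (fully open), set as the call begins (left out, the last holds). The fingers move at their own pace and stop on an object; "grip_force" is the grip in N (left out, the last holds). Time passes only in rows, so rows that repeat a pose let the fingers close. It gives the time, the measured TCP pose, the force and the opening at its end, in the units of the state.
- ctrl.sense(): the state, without advancing time (a new reading comes with each control period).
- ctrl.read_camera(name): name is "side" or "top"; returns a dict with "img" (420x560x3 uint8, red, green, blue), "range_z" (420x560 float32, m along the optical axis (not along the pixel's ray), 0 where there is no reading), "mtx" (3x3 intrinsics, pixels), "cam_to_world" (4x4, takes a point from camera to world coordinates). Camera axes: x right, y down, z forward; pixel columns grow to the right and rows downward; lengths in m; the calibration is good to about 2 mm. A picture is of the moment at which its call begins.
- ctrl.close_job(): hands the job in, once; it reports no verdict.
Trained networks look in a picture, given as the dict that the camera call returned (one of the last four; its "shot" number tells which), for a name from the list of things; names that differ only in an ending like _2 or _b are one class to them, and where a whole thing is asked for, a point or a joint stands for the part that bears it (a point fixed in the world has none). Each returns a list of dicts, best first, with "p" (0 to 1); they miss things now and then, are a little off and sometimes report something else, mostly with a low value. They report only what shows in the picture. A call takes as long as a camera call. They do not tell look-alikes from the thing itself.
- ctrl.outline_of(picture, query): "mask" (420x560 bool, what is visible of it) and "location" ([row, column] in pixels, amid what is visible of it).
The state is a dict: "time_s": time; "qpos": joint angles; "qd": joint speeds; "joint_efforts": joint torques, N m; "eef_pos": TCP position; "tcp_rot": TCP orientation; "wrist_force": force on the tool from outside, world axes, zero at the start; "ft_torque": the same for the moment, N m; "width": finger opening in m.
Only numpy, scipy, OpenCV 4.12 (cv2) and the standard library are available. Lean on these libraries where they do the work, as an engineer would, in place of code of your own. Each camera call takes 0.05 s, during which the arm holds its last target.

## Working session

There is one attempt and no reset: what is moved stays moved. The work goes in short steps, Python scripts to look and compute and a tool call to move; the robot and the scene stay as the last step left them, time stands still between calls to the robot, and variables do not carry over. Pictures are saved under pics/ and viewed, and the job is handed in when it is done.

Besides the shell and the picture viewer there is one more tool, called after "Call:" as name(argument=value, ...), one argument or row to a line, values as JSON. apply_moves: Moves the arm, as the interface text tells. Its arguments: {"type":"object","properties":{"commands":{"type":"array"},"gripper":{"type":"number"},"grip_force":{"type":"number"}},"required":["commands"]}

```bash
mkdir -p pics; cat > h.py <<'E'
import numpy as np,cv2
from cell import ctrl
from scipy.spatial.transform import Rotation as R
def shot(cam,name):
    p=ctrl.read_camera(cam); cv2.imwrite(f'pics/{name}.png',cv2.cvtColor(p['img'],cv2.COLOR_RGB2BGR)); 
    np.savez(f'pics/{name}.npz',img=p['img'],z=p['range_z'],K=p['mtx'],T=p['cam_to_world']);return p
def cloud(z,K,T):
    v,u=np.mgrid[:z.shape[0],:z.shape[1]]
    P=np.stack([(u-K[0,2])/K[0,0]*z,(v-K[1,2])/K[1,1]*z,z],-1)
    W=P@T[:3,:3].T+T[:3,3]; W[z==0]=np.nan; return W
E
python3 - <<'E'
from h import *
for c in ['top','side']:
    p=shot(c,c+'0'); print(c,p['mtx'].tolist(),np.round(p['cam_to_world'],3).tolist())
s=ctrl.sense();print({k:np.round(v,3).tolist() for k,v in s.items()})
E
```

```text
top [[447.6339035994438, 0.0, 279.1360458869308], [0.0, 447.6339035994438, 206.9087085837487], [0.0, 0.0, 1.0]] [[-0.023, -0.984, 0.175, 0.308], [-1.0, 0.02, -0.017, 0.008], [0.014, -0.176, -0.984, 1.188], [0.0, 0.0, 0.0, 1.0]]
side [[406.875244435152, 0.0, 280.3717864965008], [0.0, 406.875244435152, 210.56226831891], [0.0, 0.0, 1.0]] [[0.962, -0.132, 0.238, 0.271], [-0.271, -0.514, 0.814, -0.887], [0.015, -0.848, -0.53, 0.617], [0.0, 0.0, 0.0, 1.0]]
{'time_s': 0.1, 'qpos': [0.927, 0.528, 1.434, 0.0, 1.181, -0.179], 'qd': [0.001, -0.001, -0.003, -0.0, -0.0, 0.001], 'joint_efforts': [-0.0, -44.331, -17.858, -0.0, 0.004, -0.0], 'eef_pos': [0.28, 0.558, 0.205], 'tcp_rot': [-0.723, -3.056, 0.003], 'wrist_force': [0.013, -0.532, 0.291], 'ft_torque': [-0.027, 0.01, 0.066], 'width': 0.085}
```

```bash
ls -la .
```

```text
total 16
drwxr-xr-x  3 agent agent 4096 Dec  7 03:17 .
drwxr-xr-x 23 root  root  4096 Dec  7 03:17 ..
-rw-r--r--  1 agent agent  496 Dec  7 03:17 h.py
drwxr-xr-x  2 agent agent 4096 Dec  7 03:17 pics
```

View pics/top0.png

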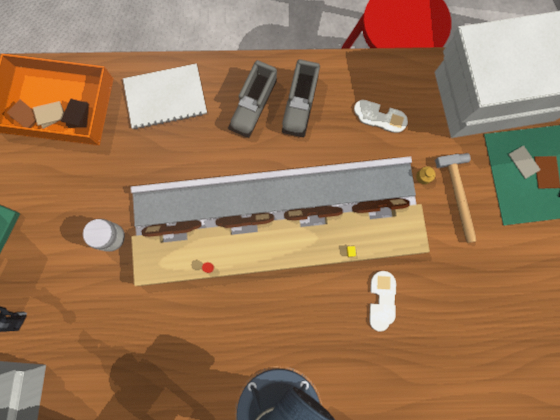

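View pics/side0.png

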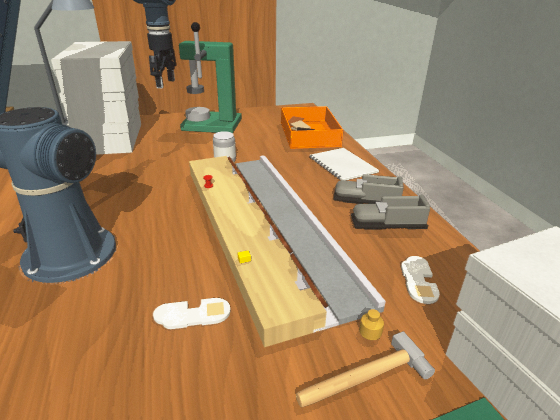

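```bash
python3 - <<'E'
from h import *
d=np.load('pics/top0.npz');im=d['img'][:,:,::-1]
a=im[190:245,130:275];b=im[185:240,270:415]
cv2.imwrite('pics/crop.png',np.vstack([cv2.resize(x,None,fx=5.4,fy=5.4,interpolation=cv2.INTER_CUBIC) for x in (a,b)]))
p=ctrl.read_camera('top')
W=cloud(p['range_z'],p['mtx'],p['cam_to_world'])
for q in ['sole_1_mid','rack','spool','wax']:
    for o in ctrl.outline_of(p,q): 
        m=o['mask'];print(q,round(o['p'],2),o['location'],m.sum(),np.round(np.nanmedian(W[m],0),3))
E
```

```text
sole_1_mid 0.72 [223.0, 242.6] 602 [0.48  0.081 0.049]
rack 0.66 [222.0, 274.9] 25731 [ 0.472 -0.004  0.044]
spool 0.48 [264.7, 209.8] 87 [0.362 0.166 0.079]
wax 0.71 [229.5, 173.4] 628 [0.463 0.262 0.049]
wax 0.42 [250.5, 351.2] 82 [ 0.394 -0.189  0.067]
```

View pics/crop.png

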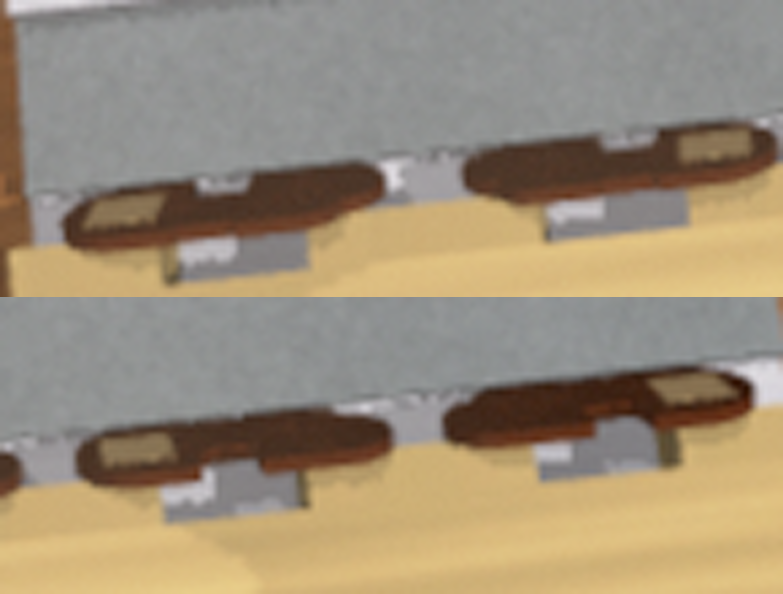

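```bash
python3 - <<'E'
from h import *
d=np.load('pics/top0.npz');W=cloud(d['z'],d['K'],d['T']);im=d['img'].astype(int)
# rough rack region
def col(u,vs):
    for v in vs: print(u,v,np.round(W[v,u]*1000).astype(int),im[v,u])
col(274,range(168,182)); col(274,range(212,232,1)); col(274,range(262,278,2))
# deck plane points
m=(abs(W[...,2]-.048)<.004)&(W[...,0]>.3)&(W[...,0]<.55)&(abs(W[...,1])<.45)&(im[...,0]>im[...,2]+40)
print('deck z',np.nanmedian(W[m][:,2]))
P=W[m][:,:2]; r=cv2.minAreaRect((P*1000).astype(np.float32)); print(r, np.round(cv2.boxPoints(r)))
# landing
m=(abs(W[...,2]-.016)<.006)&(W[...,0]>.42)&(W[...,0]<.65)&(abs(W[...,1])<.42)&(abs(im[...,0]-im[...,2])<25)
n,l,st,c=cv2.connectedComponentsWithStats(m.astype(np.uint8)); k=1+st[1:,4].argmax(); m=l==k
P=W[m]; print('landing z',np.median(P[:,2])); r=cv2.minAreaRect((P[:,:2]*1000).astype(np.float32)); print(r,np.round(cv2.boxPoints(r)))
E
```

```text
274 168 [627  -1   5] [162 109  66]
274 169 [626  -1  -2] [166 110  68]
274 170 [621  -1   5] [146 101  69]
274 171 [611  -1  33] [186 175 175]
274 172 [609  -1  29] [215 211 217]
274 173 [606  -1  29] [214 211 216]
274 174 [603  -1  30] [215 212 217]
274 175 [600  -1  32] [214 211 216]
274 176 [597  -1  35] [198 195 200]
274 177 [596  -1  26] [151 148 152]
274 178 [596  -1  16] [123 122 123]
274 179 [594  -1  14] [127 129 129]
274 180 [590  -1  18] [128 130 130]
274 181 [588  -1  16] [135 137 137]
274 212 [504   1   9] [161 158 161]
274 213 [501   1  13] [150 147 149]
274 214 [499   1  10] [155 151 155]
274 215 [496   1   8] [144 136 136]
274 216 [494   1   8] [135 125 122]
274 217 [486   2  42] [125 114 109]
274 218 [483   2  40] [118 105 102]
274 219 [486   1   6] [120 112 111]
274 220 [477   2  52] [177 152 116]
274 221 [474   2  50] [206 175 119]
274 222 [472   2  49] [205 174 118]
274 223 [469   2  47] [207 175 119]
274 224 [467   2  46] [205 174 117]
274 225 [464   2  50] [205 174 118]
274 226 [462   2  48] [204 174 118]
274 227 [459   2  48] [205 175 118]
274 228 [456   2  50] [205 174 117]
274 229 [453   2  53] [209 177 118]
274 230 [451   2  51] [219 186 126]
274 231 [448   2  50] [222 191 130]
274 262 [370   4  49] [215 183 123]
274 264 [365   4  45] [210 178 120]
274 266 [360   4  47] [215 183 122]
274 268 [355   4  47] [220 187 127]
274 270 [351   4  -2] [154 121  77]
274 272 [346   4   2] [140  95  55]
274 274 [341   4   1] [141  96  56]
274 276 [336   5   1] [132  90  54]
deck z 0.04903870225182927
((423.1348876953125, -14.1910400390625), (138.5476837158203, 751.8749389648438), 5.278495788574219) [[ 320.  354.]
 [ 389. -395.]
 [ 527. -382.]
 [ 458.  367.]]
landing z 0.01726448288381921
((542.0889892578125, -2.42626953125), (111.90875244140625, 750.7959594726562), 5.193559646606445) [[ 452.  366.]
 [ 520. -381.]
 [ 632. -371.]
 [ 564.  376.]]
```

```bash
cat >> h.py <<'E'
def rackT(W):  # to rack mm
    return None
E
python3 - <<'E'
from h import *
d=np.load('pics/top0.npz');W=cloud(d['z'],d['K'],d['T'])*1000;im=d['img'].astype(int)
th=0.0916;xh=np.array([np.cos(th),np.sin(th)]);yh=np.array([-np.sin(th),np.cos(th)])
X=W[...,:2]@xh;Y=W[...,:2]@yh;Z=W[...,2]
F=[];B=[];N=[]
for u in range(145,410):
    c=np.arange(160,290);x=X[c,u];z=Z[c,u];sat=im[c,u,0]-im[c,u,2]
    # rail face: last row with z>24 bright and x in 560..620
    k=(abs(z-30)<7)&(abs(x-596)<35)&(sat<15)
    if k.any(): i=c[k].max(); F.append((W[i,u,0],W[i,u,1]))
    k=(abs(z-48)<8)&(x<500)&(sat>60)&(im[c,u,0]>170)
    if k.any():
        i=c[k].max();N.append((W[i,u,0],W[i,u,1]))
        if not ((im[c[k].min()-4:c[k].min(),u,0]-im[c[k].min()-4:c[k].min(),u,2])>25).any(): i=c[k].min();B.append((W[i,u,0],W[i,u,1]))
for n,P in (('rail',F),('near',N),('edge',B)):
    P=np.array(P,np.float32); 
    if len(P)<5: print(n,len(P));continue
    v=cv2.fitLine(P,cv2.DIST_HUBER,0,.01,.01).ravel(); v*=1
    a=np.arctan2(-v[0]*np.sign(v[1]),abs(v[1])); nx=np.array([np.cos(a),np.sin(a)]); print(n,len(P),'angle',a,'offset',v[2:]@nx, 'off at th',np.median(P@xh))
# boards: dark brown
br=(im[...,0]<120)&(im[...,0]-im[...,2]>15)&(abs(X-485)<60)&(Z>5)&(Z<80)
tan=(abs(X-480)<35)&(im[...,0]-im[...,2]>25)&(im[...,0]>100)&(im[...,0]<165)&(Z>30)
for y0 in (270,90,-90,-270):
    k=br&(abs(Y+52.4-y0)<89); kt=tan&(abs(Y+52.4-y0)<89)
    print(y0,k.sum(),'yrange',np.percentile(Y[k]+52.4,[.5,99.5]).round(1),'x',np.percentile(X[k],[1,99]).round(1),'top z',np.percentile(Z[k],99).round(1),'tan y',kt.sum(),np.median(Y[kt]+52.4).round(1))
# cutouts: floor pixels x<476 z<30
k=(X>445)&(X<474)&(Z<40)
for y0 in (270,90,-90,-270):
    q=k&(abs(Y+52.4-y0)<80);print('cut',y0,q.sum(),np.percentile(Y[q]+52.4,[2,98]).round(1),np.percentile(X[q],[2,98]).round(1))
E
```

```text
rail 265 angle 0.09141668 offset 594.0841 off at th 594.0731083023225
near 265 angle 0.0912716 offset 352.0479 off at th 352.01930387647616
edge 35 angle 0.0906107 offset 449.70255 off at th 449.45330698698245
270 518 yrange [201.2 347.3] x [463.6 503.3] top z 70.7 tan y 216 305.3
90 507 yrange [ 12.  160.2] x [468.1 503.3] top z 70.4 tan y 189 50.9
-90 511 yrange [-165.   -17.3] x [465.3 502.6] top z 70.8 tan y 165 -57.6
-270 525 yrange [-339.9 -195.2] x [458.6 502.4] top z 71.1 tan y 131 -308.4
cut 270 183 [244.  305.7] [456.5 473.8]
cut 90 180 [ 57.1 124.9] [456.4 473.5]
cut -90 179 [-125.2  -59.5] [456.4 473.7]
cut -270 173 [-305.7 -245.8] [456.5 473.7]
```

```bash
cat >> h.py <<'E'
TH=.0914;O=476.3;Y0=-52.4
xh=np.array([np.cos(TH),np.sin(TH)]);yh=np.array([-np.sin(TH),np.cos(TH)])
def w(x,y,z): p=(O+x)*xh+(Y0+y)*yh; return np.array([p[0],p[1],z])/1000
def rackxy(p): p=np.asarray(p)*1000; return np.array([p[:2]@xh-O,p[:2]@yh-Y0,p[2]])
def Rt(flip): # tool z down, tool y along -+rack y
    y=np.array([*yh,0])*(1 if flip else -1);z=np.array([0,0,-1.]);return R.from_matrix(np.stack([np.cross(y,z),y,z],1))
def plan(pts,flip):
    s=ctrl.sense();p0=np.array(s['eef_pos']);R0=R.from_rotvec(s['tcp_rot'])
    print('t',s['time_s'],'rack tcp',rackxy(p0).round(1),'w',s['width'])
    for q in pts: print(q,(R0.inv().apply(w(*q)-p0)).round(4).tolist(),(R0.inv()*Rt(flip)).as_rotvec().round(4).tolist())
E
python3 - <<'E'
from h import *
print(w(0,0,48),R.from_rotvec(ctrl.sense()['tcp_rot']).as_matrix().round(2).tolist())
for f in (0,1): plan([(-32,279,120),(-32,279,52)],f)
E
```

```text
[ 0.47909458 -0.00870805  0.048     ] [[-0.89, 0.45, -0.0], [0.45, 0.89, -0.0], [0.0, -0.0, -1.0]]
t 0.35 rack tcp [-146.5  583.1  205.2] w 0.08504199936811818
(-32, 279, 120) [-0.2578, -0.1977, 0.0852] [-0.0003, 0.0007, 2.5854]
(-32, 279, 52) [-0.2578, -0.1977, 0.1532] [-0.0003, 0.0007, 2.5854]
t 0.35 rack tcp [-146.5  583.1  205.2] w 0.08504199936811818
(-32, 279, 120) [-0.2578, -0.1977, 0.0852] [-0.0005, -0.0002, -0.5562]
(-32, 279, 52) [-0.2578, -0.1977, 0.1532] [-0.0005, -0.0002, -0.5562]
```

Call:
apply_moves(
  commands=[
    [[-0.258, -0.198, 0.02], [0, 0, -0.556]],
    [[-0.258, -0.198, 0.02], [0, 0, -0.556]],
    [[-0.258, -0.198, 0.02], [0, 0, -0.556]],
    [[-0.258, -0.198, 0.02], [0, 0, -0.556]],
    [[-0.258, -0.198, 0.02], [0, 0, -0.556]],
    [[-0.258, -0.198, 0.02], [0, 0, -0.556]],
    [[-0.258, -0.198, 0.05], [0, 0, -0.556]],
    [[-0.258, -0.198, 0.085], [0, 0, -0.556]],
    [[-0.258, -0.198, 0.105], [0, 0, -0.556]],
    [[-0.258, -0.198, 0.105], [0, 0, -0.556]],
  ],
  gripper=0.5,
)

```text
time_s: 1.35
eef_pos: [0.4201, 0.2646, 0.098]
tcp_rot: [0.141, -3.132, 0.003]
wrist_force: [-0.5, 0.2, 1.0]
width: 0.0427
```

```bash
python3 - <<'E'
from h import *
p=shot('side','s1');shot('top','t1')
a=p['img'][100:330,150:430,::-1];cv2.imwrite('pics/s1c.png',cv2.resize(a,None,fx=2.5,fy=2.5))
plan([(-34,279,52)],1)
E
```

```text
t 1.45 rack tcp [-31.7 278.8 100.4] w 0.04257859996644109
(-34, 279, 52) [0.0023, 0.0002, 0.0484] [-0.0004, -0.0004, -0.0002]
```

View pics/s1c.png

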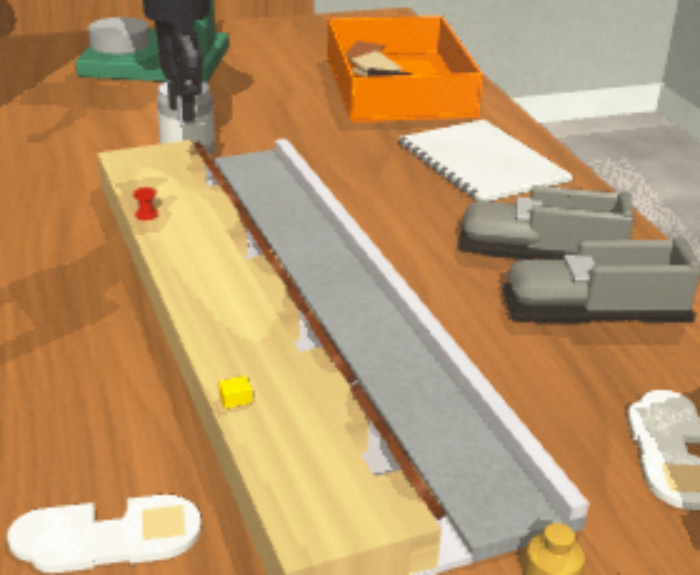

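View pics/t1.png

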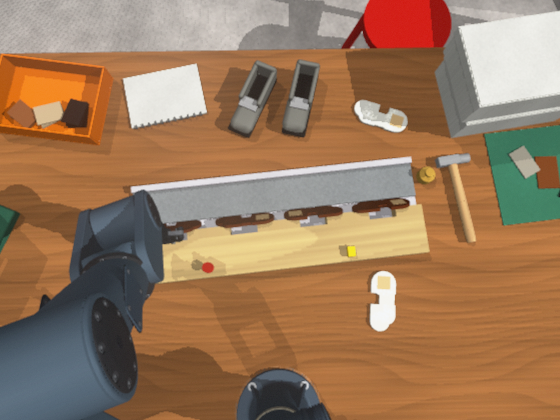

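Call:
apply_moves(
  commands=[
    [[-0.002, 0, 0.03], [0, 0, 0]],
    [[-0.002, 0, 0.048], [0, 0, 0]],
    [[-0.002, 0, 0.048], [0, 0, 0]],
    [[0.006, 0, 0.048], [0, 0, 0]],
    [[0.012, 0, 0.048], [0, 0, 0]],
    [[0.018, 0, 0.048], [0, 0, 0]],
    [[0.024, 0, 0.048], [0, 0, 0]],
    [[0.03, 0, 0.048], [0, 0, 0]],
    [[0.035, 0, 0.048], [0, 0, 0]],
    [[0.04, 0, 0.048], [0, 0, 0]],
    [[0.044, 0, 0.048], [0, 0, 0]],
    [[0.048, 0, 0.048], [0, 0, 0]],
    [[0.052, 0, 0.048], [0, 0, 0]],
    [[0.056, 0, 0.048], [0, 0, 0]],
    [[0.06, 0, 0.048], [0, 0, 0]],
    [[0.06, 0, 0.048], [0, 0, 0]],
    [[0.06, 0, 0.048], [0, 0, 0]],
  ],
)

```text
time_s: 3.15
eef_pos: [0.3624, 0.2606, 0.0525]
tcp_rot: [0.143, -3.138, 0.001]
wrist_force: [-0.7, -0.8, 0.3]
width: 0.0424
```

```bash
python3 - <<'E'
from h import *
p=shot('side','s2');q=shot('top','t2')
a=p['img'][100:250,150:350,::-1];b=q['img'][160:260,120:300,::-1]
cv2.imwrite('pics/s2c.png',np.hstack([cv2.resize(a,(400,300)),cv2.resize(b,(400,300))]))
plan([(28,279,52)],1)
E
```

```text
t 3.25 rack tcp [-91.3 278.8  52.5] w 0.04295075301048784
(28, 279, 52) [-0.1193, 0.0002, 0.0005] [-0.0003, 0.0001, -0.0001]
```

View pics/s2c.png

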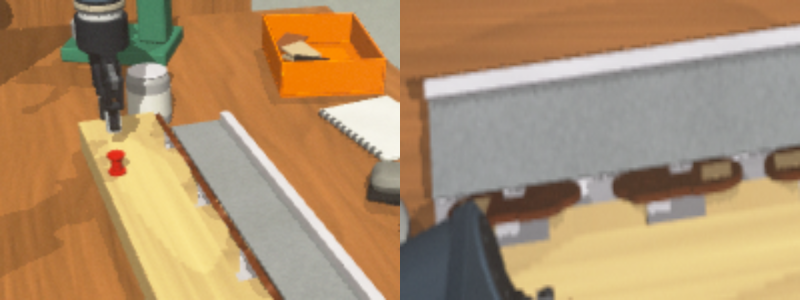

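Tool x is opposite to rack x, so that move went backward over free deck and touched nothing. I'm correcting the sign.

Call:
apply_moves(
  commands=[
    [[-0.03, 0, 0], [0, 0, 0]],
    [[-0.055, 0, 0], [0, 0, 0]],
    [[-0.063, 0, 0], [0, 0, 0]],
    [[-0.069, 0, 0], [0, 0, 0]],
    [[-0.075, 0, 0], [0, 0, 0]],
    [[-0.081, 0, 0], [0, 0, 0]],
    [[-0.087, 0, 0], [0, 0, 0]],
    [[-0.092, 0, 0], [0, 0, 0]],
    [[-0.097, 0, 0], [0, 0, 0]],
    [[-0.101, 0, 0], [0, 0, 0]],
    [[-0.105, 0, 0], [0, 0, 0]],
    [[-0.109, 0, 0], [0, 0, 0]],
    [[-0.113, 0, 0], [0, 0, 0]],
    [[-0.117, 0, 0], [0, 0, 0]],
    [[-0.119, 0, 0], [0, 0, 0]],
    [[-0.119, 0, 0], [0, 0, 0]],
    [[-0.119, 0, 0], [0, 0, 0]],
  ],
)

```text
time_s: 4.95
eef_pos: [0.481, 0.2714, 0.0525]
tcp_rot: [0.143, -3.138, 0.0]
wrist_force: [-1.2, 0.6, -1.0]
width: 0.0426
```

```bash
python3 - <<'E'
from h import *
p=shot('side','s3');q=shot('top','t3')
a=p['img'][100:250,150:350,::-1];b=q['img'][160:260,120:300,::-1]
cv2.imwrite('pics/s3c.png',np.hstack([cv2.resize(a,(400,300)),cv2.resize(b,(400,300))]))
plan([(28,279,52)],1)
E
```

```text
t 5.05 rack tcp [ 27.3 278.8  52.5] w 0.04259548055653449
(28, 279, 52) [-0.0007, 0.0002, 0.0005] [-0.0003, -0.0003, -0.0001]
```

View pics/s3c.png

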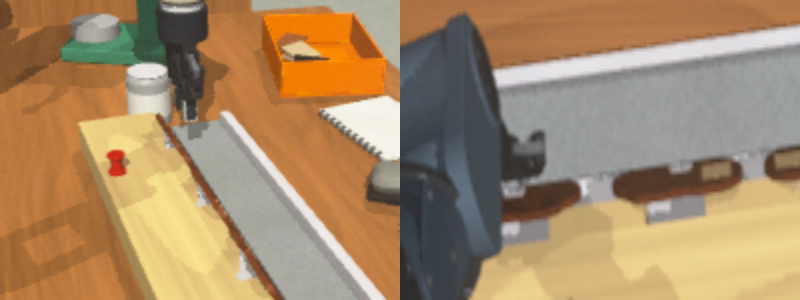

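```bash
python3 - <<'E'
from h import *
d=np.load('pics/s3.npz');W=cloud(d['z'],d['K'],d['T']);im=d['img']
a=im[130:190,220:280,::-1];cv2.imwrite('pics/s3z.png',cv2.resize(a,None,fx=9,fy=9,interpolation=cv2.INTER_NEAREST))
for v in range(140,168):
    print(v,[ (rackxy(W[v,u]).round(0).astype(int).tolist(), int(im[v,u].mean())) for u in (242,244,246,248)])
d=np.load('pics/s2.npz');W=cloud(d['z'],d['K'],d['T']);im=d['img']
print()
for v in range(150,170):
    print(v,[ (rackxy(W[v,u]).round(0).astype(int).tolist(), int(im[v,u].mean())) for u in (205,207,209)])
E
```

```text
140 [([21, 248, 150], 63), ([17, 216, 163], 56), ([25, 220, 160], 53), ([30, 219, 160], 64)]
141 [([21, 251, 146], 62), ([18, 219, 159], 55), ([24, 216, 159], 54), ([30, 217, 158], 57)]
142 [([20, 248, 144], 58), ([17, 216, 157], 55), ([24, 218, 155], 54), ([30, 218, 154], 55)]
143 [([19, 246, 142], 58), ([18, 219, 152], 54), ([24, 220, 151], 54), ([31, 222, 149], 51)]
144 [([20, 247, 138], 59), ([18, 221, 148], 53), ([122, 556, 1], 68), ([38, 246, 136], 45)]
145 [([21, 250, 133], 58), ([19, 224, 144], 54), ([33, 250, 132], 66), ([37, 241, 135], 48)]
146 [([19, 245, 132], 59), ([19, 224, 141], 52), ([26, 228, 138], 69), ([32, 226, 138], 63)]
147 [([19, 247, 128], 54), ([19, 225, 137], 55), ([-9223372036854775808, -9223372036854775808, -9223372036854775808], 68), ([32, 225, 135], 62)]
148 [([16, 236, 130], 51), ([20, 226, 133], 51), ([26, 227, 132], 61), ([32, 225, 132], 56)]
149 [([18, 243, 123], 48), ([18, 222, 132], 51), ([25, 224, 130], 53), ([32, 227, 128], 69)]
150 [([20, 252, 116], 106), ([24, 241, 120], 48), ([29, 239, 120], 45), ([39, 252, 113], 88)]
151 [([20, 250, 114], 172
[... 2378 characters left out ...]
, 101], 56), ([-90, 242, 101], 58), ([-84, 244, 99], 96)]
162 [([-97, 242, 99], 64), ([-89, 249, 95], 67), ([-84, 244, 96], 87)]
163 [([-97, 243, 95], 51), ([-90, 246, 93], 60), ([-84, 246, 92], 68)]
164 [([-97, 243, 92], 52), ([-91, 244, 90], 54), ([-85, 245, 89], 63)]
165 [([-97, 243, 89], 137), ([-90, 249, 85], 100), ([-84, 248, 84], 119)]
166 [([-96, 249, 83], 187), ([-78, 318, 48], 154), ([-72, 316, 48], 144)]
167 [([-86, 310, 49], 193), ([-80, 307, 50], 142), ([-74, 306, 49], 143)]
168 [([-87, 304, 49], 191), ([-81, 303, 49], 145), ([-75, 303, 48], 143)]
169 [([-89, 297, 49], 195), ([-83, 297, 48], 143), ([-77, 291, 50], 142)]<stdin>:5: RuntimeWarning: invalid value encountered in cast
```

View pics/s3z.png

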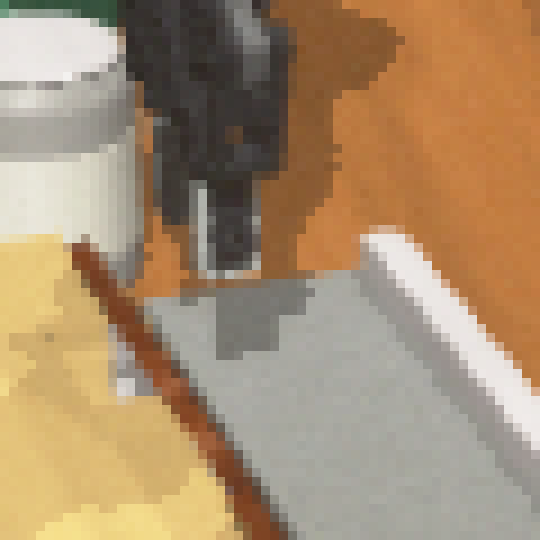

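Call:
apply_moves(
  commands=[
    [[0, 0, 0], [0, 0, 0]],
    [[0, 0, 0], [0, 0, 0]],
    [[0, 0, 0], [0, 0, 0]],
    [[0, 0, 0], [0, 0, 0]],
  ],
  gripper=0,
)

```text
time_s: 5.45
eef_pos: [0.4809, 0.2714, 0.0525]
tcp_rot: [0.143, -3.138, 0.001]
wrist_force: [-0.5, -0.4, 0.6]
width: -0.0
```

```bash
python3 - <<'E'
from h import *
print(ctrl.grasp_offset)
p=shot('side','s4');d=np.load('pics/s4.npz');W=cloud(d['z'],d['K'],d['T']);im=d['img']
plan([(0,0,0)],1)
a=im[130:190,220:280,::-1];cv2.imwrite('pics/s4z.png',cv2.resize(a,None,fx=9,fy=9,interpolation=cv2.INTER_NEAREST))
for v in range(150,168):
    print(v,[ (np.nan_to_num(rackxy(W[v,u])).round(0).astype(int).tolist(), int(im[v,u].mean())) for u in (240,242,244,246,248)])
E
```

```text
0.0187
t 5.5 rack tcp [ 27.3 278.8  52.5] w -5.611913647393126e-05
(0, 0, 0) [0.0273, -0.2788, 0.0526] [-0.0003, -0.0003, -0.0001]
150 [([20, 274, 107], 171), ([24, 265, 110], 54), ([32, 271, 107], 50), ([38, 269, 107], 95), ([114, 504, -1], 95)]
151 [([19, 271, 105], 174), ([25, 268, 106], 62), ([30, 266, 106], 58), ([40, 277, 100], 122), ([109, 488, 2], 92)]
152 [([19, 270, 102], 172), ([25, 269, 102], 61), ([30, 266, 102], 59), ([39, 274, 98], 103), ([107, 482, 1], 92)]
153 [([19, 272, 98], 177), ([23, 264, 101], 62), ([30, 265, 100], 59), ([39, 274, 95], 101), ([104, 473, 1], 95)]
154 [([19, 272, 95], 175), ([22, 261, 99], 60), ([31, 267, 95], 51), ([38, 271, 92], 144), ([102, 465, 1], 95)]
155 [([18, 267, 94], 164), ([24, 267, 93], 63), ([31, 269, 91], 58), ([38, 272, 88], 116), ([100, 460, -1], 98)]
156 [([19, 272, 88], 164), ([24, 266, 90], 60), ([30, 268, 88], 51), ([38, 273, 85], 98), ([98, 452, -1], 94)]
157 [([19, 272, 85], 164), ([24, 268, 86], 82), ([31, 271, 83], 80), ([37, 268, 84], 105), ([94, 440, 1], 97)]
158 [([66, 445, -1], 144), ([24, 269, 82], 123), ([32, 274, 7
[... 362 characters left out ...]
 17], 105)]
162 [([54, 406, 2], 140), ([54, 378, 15], 107), ([60, 374, 16], 113), ([66, 370, 17], 117), ([73, 369, 16], 115)]
163 [([44, 368, 17], 162), ([51, 369, 16], 116), ([58, 369, 14], 117), ([64, 364, 16], 115), ([71, 362, 16], 125)]
164 [([41, 357, 19], 158), ([49, 361, 16], 111), ([56, 362, 14], 115), ([60, 352, 18], 116), ([67, 349, 18], 122)]
165 [([39, 349, 19], 163), ([46, 351, 17], 118), ([54, 356, 13], 118), ([59, 347, 17], 120), ([65, 346, 16], 122)]
166 [([38, 347, 17], 168), ([45, 347, 16], 120), ([50, 340, 18], 118), ([57, 340, 17], 115), ([63, 338, 17], 166)]
167 [([35, 338, 17], 164), ([41, 336, 17], 166), ([47, 329, 19], 163), ([54, 331, 18], 162), ([60, 330, 17], 167)]
```

View pics/s4z.png

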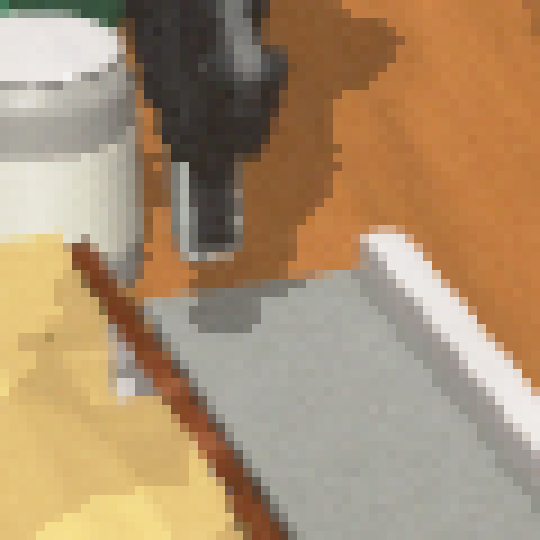

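Call:
apply_moves(
  commands=[
    [[0, 0, -0.03], [0, 0, 0]],
    [[0.03, 0, -0.03], [0, 0, 0]],
    [[0.068, 0, -0.03], [0, 0, 0]],
    [[0.068, 0, 0], [0, 0, 0]],
    [[0.068, 0, 0.015], [0, 0, 0]],
    [[0.068, 0, 0.02], [0, 0, 0]],
    [[0.068, 0, 0.02], [0, 0, 0]],
  ],
  gripper=0.5,
)

```text
time_s: 6.2
eef_pos: [0.413, 0.2651, 0.032]
tcp_rot: [0.143, -3.137, 0.001]
wrist_force: [0.6, -0.3, -0.3]
width: 0.0426
```

```bash
python3 - <<'E'
from h import *
p=shot('side','s5');d=np.load('pics/s5.npz');W=cloud(d['z'],d['K'],d['T']);im=d['img']
plan([(-40,279,30)],1)
a=im[140:200,200:260,::-1];cv2.imwrite('pics/s5z.png',cv2.resize(a,None,fx=9,fy=9,interpolation=cv2.INTER_NEAREST))
for v in range(155,180):
    print(v,[ (np.nan_to_num(rackxy(W[v,u])).round(0).astype(int).tolist(), int(im[v,u].mean())) for u in (220,222,224,226)])
E
```

```text
t 6.25 rack tcp [-40.3 278.8  32.5] w 0.04281728402502864
(-40, 279, 30) [-0.0003, 0.0002, 0.0025] [-0.0003, -0.0002, -0.0002]
155 [([-50, 244, 113], 59), ([-49, 221, 123], 53), ([-41, 231, 118], 64), ([-36, 228, 118], 64)]
156 [([-50, 245, 110], 58), ([-48, 226, 118], 54), ([-43, 223, 118], 67), ([-36, 227, 116], 68)]
157 [([-52, 234, 112], 63), ([-48, 227, 114], 56), ([-43, 224, 114], 64), ([-36, 226, 113], 66)]
158 [([-50, 248, 102], 50), ([-49, 226, 112], 56), ([-42, 227, 110], 62), ([-36, 227, 109], 54)]
159 [([-49, 250, 98], 122), ([-49, 227, 108], 41), ([-38, 245, 98], 46), ([-32, 246, 97], 67)]
160 [([-50, 249, 95], 163), ([-45, 244, 97], 47), ([-38, 246, 95], 44), ([-33, 245, 94], 70)]
161 [([-50, 250, 92], 162), ([-44, 247, 92], 49), ([-38, 249, 90], 53), ([-34, 241, 93], 79)]
162 [([-50, 249, 88], 154), ([-46, 242, 91], 56), ([-39, 246, 88], 58), ([-33, 244, 88], 88)]
163 [([-50, 251, 84], 156), ([-44, 249, 84], 57), ([-40, 243, 86], 56), ([-34, 242, 86], 86)]
164 [([-51, 250, 82], 136), ([-46, 241, 85], 56), ([-39, 246, 82], 62), ([-34, 242, 82], 81)]
165 [([-51, 249, 79]
[... 722 characters left out ...]
[-32, 255, 49], 183)]
173 [([-51, 258, 47], 198), ([-46, 252, 49], 188), ([-40, 252, 48], 165), ([-34, 247, 50], 183)]
174 [([-53, 248, 49], 180), ([-47, 247, 49], 174), ([-41, 245, 48], 168), ([-35, 245, 48], 186)]
175 [([-54, 243, 48], 182), ([-49, 241, 48], 174), ([-43, 237, 50], 174), ([-37, 237, 49], 190)]
176 [([-56, 234, 50], 180), ([-50, 235, 48], 179), ([-45, 231, 49], 194), ([-40, 228, 50], 196)]
177 [([-58, 229, 49], 183), ([-53, 225, 50], 184), ([-47, 224, 49], 196), ([-41, 222, 50], 197)]
178 [([-59, 224, 48], 181), ([-54, 219, 50], 182), ([-48, 221, 48], 199), ([-42, 217, 49], 196)]
179 [([-61, 217, 49], 182), ([-55, 215, 49], 199), ([-49, 214, 48], 199), ([-43, 213, 47], 197)]
```

View pics/s5z.png

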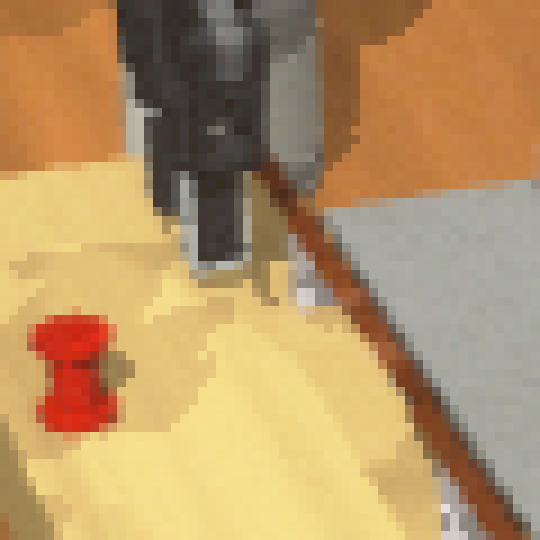

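The real fingertips sit about 29 mm above the reported TCP at half opening, so they passed over the board. I'll correct for that, lower 8 mm more and push.

Call:
apply_moves(
  commands=[
    [[0, 0, 0.005], [0, 0, 0]],
    [[0, 0, 0.008], [0, 0, 0]],
    [[-0.008, 0, 0.008], [0, 0, 0]],
    [[-0.015, 0, 0.008], [0, 0, 0]],
    [[-0.022, 0, 0.008], [0, 0, 0]],
    [[-0.028, 0, 0.008], [0, 0, 0]],
    [[-0.034, 0, 0.008], [0, 0, 0]],
    [[-0.039, 0, 0.008], [0, 0, 0]],
    [[-0.044, 0, 0.008], [0, 0, 0]],
    [[-0.048, 0, 0.008], [0, 0, 0]],
    [[-0.052, 0, 0.008], [0, 0, 0]],
    [[-0.055, 0, 0.008], [0, 0, 0]],
    [[-0.058, 0, 0.008], [0, 0, 0]],
    [[-0.061, 0, 0.008], [0, 0, 0]],
    [[-0.064, 0, 0.008], [0, 0, 0]],
    [[-0.066, 0, 0.008], [0, 0, 0]],
    [[-0.067, 0, 0.008], [0, 0, 0]],
    [[-0.067, 0, 0.008], [0, 0, 0]],
  ],
)

```text
time_s: 8.05
eef_pos: [0.4804, 0.2714, 0.0245]
tcp_rot: [0.143, -3.138, 0.0]
wrist_force: [0.1, -0.2, 0.3]
width: 0.0426
```

```bash
cat >> h.py <<'E'
def look(n,su=(150,350),sv=(100,250),tu=(120,300),tv=(160,260)):
    p=shot('side','s'+n);q=shot('top','t'+n)
    a=p['img'][sv[0]:sv[1],su[0]:su[1],::-1];b=q['img'][tv[0]:tv[1],tu[0]:tu[1],::-1]
    cv2.imwrite(f'pics/c{n}.png',np.hstack([cv2.resize(a,(400,400*a.shape[0]//a.shape[1]))[:220],cv2.resize(b,(400,220))] if 0 else [cv2.resize(a,(400,300)),cv2.resize(b,(400,300))]))
    return p,q
E
python3 - <<'E'
from h import *
look('6');plan([(28,279,25)],1)
E
```

```text
t 8.15 rack tcp [ 26.5 278.8  24.5] w 0.042625757700310615
(28, 279, 25) [-0.0015, 0.0002, -0.0005] [-0.0003, -0.0004, -0.0002]
```

View pics/c6.png

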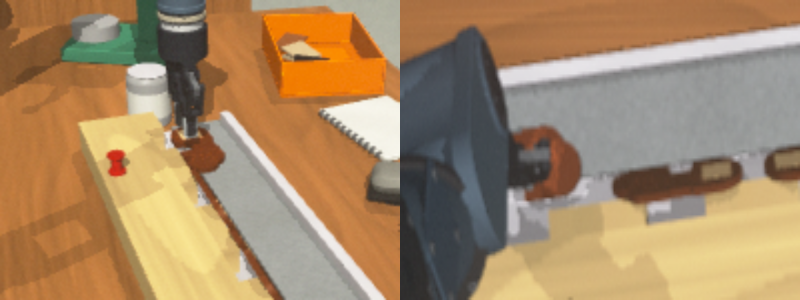

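Call:
apply_moves(
  commands=[
    [[0, 0, -0.03], [0, 0, 0]],
    [[0.03, 0, -0.06], [0, 0, 0]],
    [[0.07, 0.04, -0.09], [0, 0, 0]],
    [[0.11, 0.09, -0.1], [0, 0, 0]],
    [[0.13, 0.13, -0.1], [0, 0, 0]],
    [[0.13, 0.16, -0.1], [0, 0, 0]],
  ],
  gripper=0.33,
)

```text
time_s: 8.75
eef_pos: [0.3329, 0.4186, 0.1253]
tcp_rot: [0.143, -3.136, 0.003]
wrist_force: [2.4, 0.5, 0.1]
width: 0.0283
```

```bash
python3 - <<'E'
from h import *
p,q=look('7',tu=(120,260),tv=(170,250));plan([(-4,272,60)],1)
W=cloud(q['range_z'],q['mtx'],q['cam_to_world']);im=q['img'].astype(int)
RX=W[...,:2]*1000@xh-O;RY=W[...,:2]*1000@yh-Y0;Z=W[...,2]*1000
k=(im[...,0]-im[...,2]>25)&(Z>18)&(Z<32)&(RX>-5)&(RX<110)&(abs(RY-270)<88)
P=np.stack([RX[k],RY[k]],1).astype(np.float32)
print(k.sum(),np.percentile(P,[.5,99.5],axis=0),np.median(Z[k]),cv2.minAreaRect(P))
for y in range(200,350,8):
    r=P[abs(P[:,1]-y)<4,0]
    if len(r):print(y,r.min().round(1),r.max().round(1))
E
```

```text
t 8.85 rack tcp [-104.8  444.2  125.5] w 0.02852326641534547
(-4, 272, 60) [-0.0995, -0.1731, 0.0652] [0.0037, 0.0026, 0.0065]
1164 [[ 14.15411653 202.38250092]
 [ 76.83402554 349.78724457]] 25.19861006137991 ((41.78248596191406, 276.7925109863281), (82.98265838623047, 151.5409698486328), 8.197548866271973)
200 26.6 51.0
208 17.7 56.6
216 14.8 63.3
224 14.2 72.5
232 13.6 76.4
240 14.2 76.8
248 15.2 77.4
256 14.1 75.2
264 14.5 76.8
272 35.1 75.5
280 36.4 73.3
288 31.5 73.1
296 15.9 77.8
304 -4.3 75.9
312 14.5 76.7
320 15.4 77.3
328 16.8 75.6
336 20.0 75.7
344 27.1 69.2
```

View pics/c7.png

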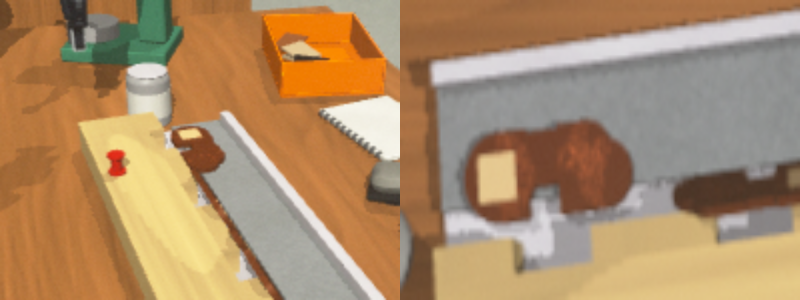

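Call:
apply_moves(
  commands=[
    [[-0.05, -0.086, 0.0], [0, 0, 0]],
    [[-0.0998, -0.171, 0.0], [0, 0, 0]],
    [[-0.0998, -0.171, 0.02], [0, 0, 0]],
    [[-0.0998, -0.171, 0.04], [0, 0, 0]],
    [[-0.1018, -0.171, 0.065], [0, 0, 0.0]],
    [[-0.1018, -0.171, 0.085], [0, 0, 0]],
    [[-0.1018, -0.171, 0.085], [0, 0, 0]],
    [[-0.1018, -0.171, 0.085], [0, 0, 0]],
  ],
  gripper=0.33,
)

```text
time_s: 9.65
eef_pos: [0.4521, 0.2636, 0.0401]
tcp_rot: [-0.153, 3.137, 0.005]
wrist_force: [-0.4, 0.4, 0.7]
width: 0.0281
```

```bash
python3 - <<'E'
from h import *
p,q=look('8',su=(200,280),sv=(130,190))
plan([(-3,274,-8)],1)
W=cloud(p['range_z'],p['mtx'],p['cam_to_world']);im=p['img']
for v in range(150,180):
    print(v,[ (np.nan_to_num(rackxy(W[v,u])).round(0).astype(int).tolist(), int(im[v,u].mean())) for u in (232,234,236,238)])
E
```

```text
t 9.75 rack tcp [ -1.2 274.4  41.1] w 0.028003180304498467
(-3, 274, -8) [0.0021, -0.0006, 0.0491] [0.004, 0.0042, 0.0069]
150 [([-12, 248, 123], 54), ([-13, 218, 135], 52), ([-7, 220, 133], 54), ([7, 248, 120], 50)]
151 [([-12, 248, 119], 54), ([-14, 217, 132], 50), ([-3, 235, 124], 47), ([3, 234, 123], 51)]
152 [([0, 0, 0], 53), ([-12, 226, 125], 52), ([-5, 228, 124], 53), ([2, 233, 120], 69)]
153 [([-12, 249, 112], 58), ([-13, 222, 124], 51), ([-6, 226, 121], 66), ([2, 230, 118], 61)]
154 [([-13, 245, 111], 47), ([-12, 225, 119], 53), ([-6, 224, 119], 59), ([1, 227, 116], 56)]
155 [([-11, 256, 103], 112), ([-11, 230, 114], 48), ([0, 247, 105], 48), ([6, 246, 105], 56)]
156 [([-12, 252, 101], 153), ([-6, 249, 102], 45), ([0, 249, 101], 47), ([6, 246, 101], 58)]
157 [([-12, 252, 98], 135), ([-8, 243, 101], 48), ([0, 251, 96], 61), ([5, 245, 98], 68)]
158 [([-11, 255, 93], 139), ([-8, 243, 98], 49), ([-1, 246, 96], 62), ([5, 246, 95], 72)]
159 [([-12, 254, 91], 138), ([-7, 248, 92], 56), ([-2, 245, 93], 60), ([5, 245, 92], 78)]
160 [([-12, 251, 88], 133), ([-8, 246, 90], 62), ([-1, 2
[... 1074 characters left out ...]
 320, 11], 127), ([16, 294, 23], 68)]
173 [([-1, 306, 16], 189), ([9, 319, 8], 211), ([15, 317, 8], 133), ([15, 292, 20], 69)]
174 [([-2, 302, 15], 179), ([-12, 237, 47], 180), ([-7, 233, 49], 190), ([-1, 231, 49], 159)]
175 [([-20, 232, 48], 166), ([-15, 227, 50], 172), ([-9, 224, 50], 191), ([-4, 222, 50], 191)]
176 [([-23, 221, 50], 169), ([-16, 222, 48], 181), ([-11, 216, 51], 191), ([-5, 217, 49], 189)]
177 [([-24, 216, 50], 170), ([-17, 218, 48], 190), ([-12, 213, 49], 189), ([-7, 209, 50], 191)]
178 [([-25, 211, 49], 167), ([-20, 208, 49], 171), ([-14, 205, 50], 187), ([-9, 204, 49], 187)]
179 [([-27, 204, 49], 173), ([-21, 203, 49], 168), ([-16, 200, 49], 186), ([-10, 199, 49], 185)]
```

View pics/c8.png

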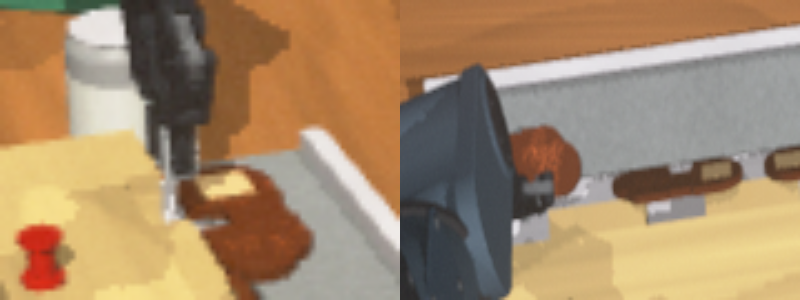

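Call:
apply_moves(
  commands=[
    [[0.002, 0, 0.0], [0.004, 0.004, 0.007]],
    [[0.002, 0, 0.015], [0.004, 0.004, 0.007]],
    [[0.002, 0, 0.03], [0.004, 0.004, 0.007]],
    [[0.002, 0, 0.038], [0.004, 0.004, 0.007]],
    [[0.002, 0, 0.044], [0.004, 0.004, 0.007]],
    [[0.002, 0, 0.047], [0.004, 0.004, 0.007]],
    [[0.002, 0, 0.047], [0.004, 0.004, 0.007]],
    [[0.002, 0, 0.047], [0.004, 0.004, 0.007]],
  ],
)

```text
time_s: 10.55
eef_pos: [0.4514, 0.2646, -0.0055]
tcp_rot: [-0.144, 3.137, 0.0]
wrist_force: [0.3, -0.1, 0.1]
width: 0.0282
```

```bash
python3 - <<'E'
from h import *
p,q=look('9',su=(200,280),sv=(130,190))
plan([(-3,274,-7)],1);print(ctrl.sense()['wrist_force'])
E
```

```text
t 10.65 rack tcp [ -2.6 274.7  -5.5] w 0.02830115255577818
(-3, 274, -7) [0.0004, -0.0007, 0.0015] [0.0002, 0.001, -0.0]
[ 1.02559522 -1.24233461 -0.36187675]
```

View pics/c9.png

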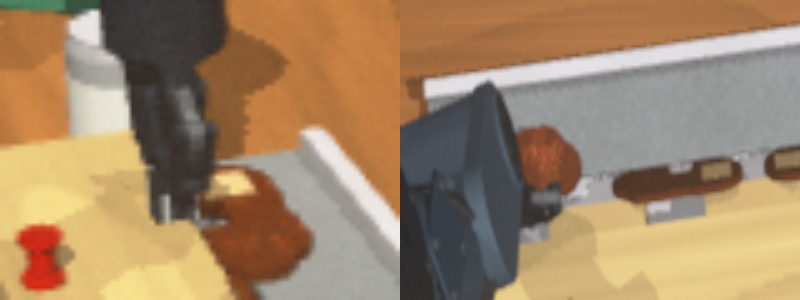

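Call:
apply_moves(
  commands=[
    [[-0.006, 0, 0.001], [0, 0, 0]],
    [[-0.012, 0, 0.001], [0, 0, 0]],
    [[-0.018, 0, 0.001], [0, 0, 0]],
    [[-0.024, 0, 0.001], [0, 0, 0]],
    [[-0.03, 0, 0.001], [0, 0, 0]],
    [[-0.034, 0, 0.001], [0, 0, 0]],
    [[-0.038, 0, 0.001], [0, 0, 0]],
    [[-0.041, 0, 0.001], [0, 0, 0]],
    [[-0.043, 0, 0.001], [0, 0, 0]],
    [[-0.044, 0, 0.001], [0, 0, 0]],
    [[-0.044, 0, 0.001], [0, 0, 0]],
  ],
)

```text
time_s: 11.75
eef_pos: [0.4946, 0.2685, -0.0065]
tcp_rot: [0.143, -3.138, -0.0]
wrist_force: [-1.2, 0.9, 0.2]
width: 0.0285
```

```bash
python3 - <<'E'
from h import *
p,q=look('10',su=(200,280),sv=(130,190),tu=(130,230),tv=(170,230))
plan([(44,274,-7)],1);print(ctrl.sense()['wrist_force'])
W=cloud(q['range_z'],q['mtx'],q['cam_to_world']);im=q['img'].astype(int)
RX=W[...,:2]*1000@xh-O;RY=W[...,:2]*1000@yh-Y0;Z=W[...,2]*1000
k=(im[...,0]-im[...,2]>25)&(Z>18)&(Z<32)&(RX>-5)&(RX<125)&(abs(RY-270)<88)
P=np.stack([RX[k],RY[k]],1)
for y in range(200,350,8):
    r=P[abs(P[:,1]-y)<4,0]
    if len(r):print(y,r.min().round(1),r.max().round(1))
E
```

```text
t 11.85 rack tcp [ 40.8 274.6  -6.5] w 0.028227710205820523
(44, 274, -7) [-0.0032, -0.0006, 0.0005] [0.0, 0.0002, 0.0001]
[-1.69367842  1.17493262  0.73929517]
200 66.4 87.7
208 57.5 97.8
216 55.4 104.1
224 53.2 113.5
232 75.1 113.7
240 72.7 114.9
248 68.8 115.4
256 74.8 115.9
264 78.4 114.9
```

View pics/c10.png

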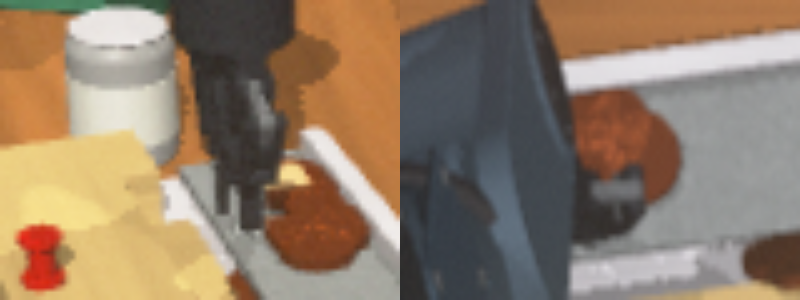

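Call:
apply_moves(
  commands=[
    [[-0.001, 0, 0], [0, 0, 0]],
    [[-0.002, 0, 0], [0, 0, 0]],
    [[-0.003, 0, 0], [0, 0, 0]],
    [[-0.003, 0, 0], [0, 0, 0]],
  ],
)

```text
time_s: 12.25
eef_pos: [0.4947, 0.2685, -0.0067]
tcp_rot: [0.143, -3.133, 0.001]
wrist_force: [-6.4, 0.7, 3.3]
width: 0.0282
```

Call:
apply_moves(
  commands=[
    [[-0.003, 0, 0], [0, 0, 0]],
    [[-0.005, 0, 0], [0, 0, 0]],
    [[-0.005, 0, 0], [0, 0, 0]],
  ],
)

```text
time_s: 12.55
eef_pos: [0.4946, 0.2682, -0.007]
tcp_rot: [0.142, -3.123, 0.004]
wrist_force: [-9.0, -0.1, 6.9]
width: 0.028
```

Call:
apply_moves(
  commands=[
    [[0.006, 0, 0], [0, 0.01, 0]],
    [[0.008, 0, -0.01], [0, 0.01, 0]],
    [[0.008, 0, -0.05], [0, 0.01, 0]],
    [[0.01, 0, -0.1], [0, 0.01, 0]],
    [[0.06, -0.04, -0.11], [0, 0.01, 0]],
    [[0.09, -0.09, -0.11], [0, 0.01, 0]],
    [[0.09, -0.14, -0.11], [0, 0.01, 0]],
    [[0.09, -0.19, -0.11], [0, 0.01, 0]],
    [[0.09, -0.24, -0.11], [0, 0.01, 0]],
    [[0.09, -0.29, -0.11], [0, 0.01, 0]],
    [[0.09, -0.34, -0.11], [0, 0.01, 0]],
    [[0.09, -0.34, -0.11], [0, 0.01, 0]],
  ],
  gripper=0.5,
)

```text
time_s: 13.75
eef_pos: [0.4406, -0.0838, 0.1063]
tcp_rot: [0.135, -3.119, 0.011]
wrist_force: [0.1, -0.2, -0.0]
width: 0.0429
```

```bash
cat >> h.py <<'E'
def flat(q,yc):
    W=cloud(q['range_z'],q['mtx'],q['cam_to_world']);im=q['img'].astype(int)
    RX=W[...,:2]*1000@xh-O;RY=W[...,:2]*1000@yh-Y0;Z=W[...,2]*1000
    k=(im[...,0]-im[...,2]>25)&(Z>18)&(Z<32)&(RX>-5)&(RX<125)&(abs(RY-yc)<88)
    P=np.stack([RX[k],RY[k]],1)
    for y in range(yc-72,yc+80,8):
        r=P[abs(P[:,1]-y)<4,0]
        if len(r):print(y,r.min().round(1),r.max().round(1))
E
python3 - <<'E'
from h import *
p,q=look('11',tu=(125,265),tv=(160,240)); flat(q,270)
plan([(-40,-272,40)],1);print(ctrl.sense()['qpos'])
E
```

```text
198 78.2 80.8
206 78.2 94.8
214 81.6 101.5
222 84.5 110.0
230 91.0 113.7
238 95.3 115.7
246 98.2 115.4
254 105.1 115.8
262 108.8 114.3
270 111.3 114.9
t 13.85 rack tcp [-45.5 -69.8 106. ] w 0.04279407877745699
(-40, -272, 40) [-0.0081, -0.2018, 0.067] [-0.0053, -0.0206, -0.0059]
[-0.42448008  0.47138218  1.94900132 -0.02192291  0.73672681 -2.06439218]
```

View pics/c11.png

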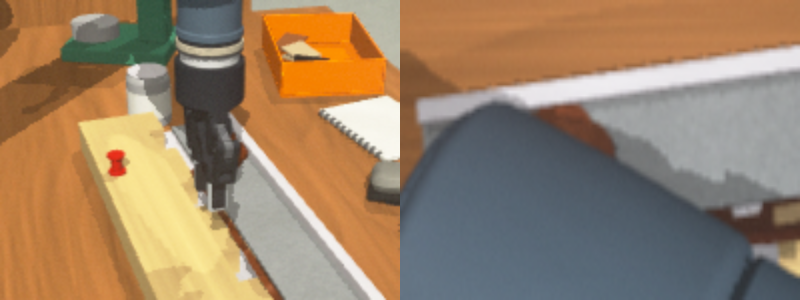

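Call:
apply_moves(
  commands=[
    [[-0.008, -0.05, 0.0], [-0.005, -0.021, -0.006]],
    [[-0.008, -0.1, 0], [-0.005, -0.021, -0.006]],
    [[-0.008, -0.15, 0], [-0.005, -0.021, -0.006]],
    [[-0.008, -0.202, 0], [-0.005, -0.021, -0.006]],
    [[-0.005, -0.202, 0.02], [-0.005, -0.021, -0.006]],
    [[-0.005, -0.202, 0.05], [-0.005, -0.021, -0.006]],
    [[-0.005, -0.202, 0.067], [-0.005, -0.021, -0.006]],
    [[-0.005, -0.202, 0.067], [-0.005, -0.021, -0.006]],
    [[-0.005, -0.202, 0.067], [-0.005, -0.021, -0.006]],
  ],
)

```text
time_s: 14.75
eef_pos: [0.4616, -0.283, 0.0404]
tcp_rot: [-0.146, 3.138, -0.001]
wrist_force: [1.0, 0.0, 0.0]
width: 0.0428
```

```bash
python3 - <<'E'
from h import *
p,q=look('12',su=(260,380),sv=(210,300),tu=(125,265),tv=(160,240)); flat(q,270)
plan([(-40,-272,26)],1);print(ctrl.sense()['qpos'][5])
W=cloud(p['range_z'],p['mtx'],p['cam_to_world']);im=p['img']
RX=W[...,:2]*1000@xh-O;RY=W[...,:2]*1000@yh-Y0;Z=W[...,2]*1000
k=(im.max(2)<130)&(RX>-60)&(RX<-25)&(RY<-220)&(RY>-330)&(Z>52)&(Z<120)
for lo in range(52,90,3): print(lo,(k&(Z>=lo)&(Z<lo+3)).sum(),end=' ')
E
```

```text
198 70.1 82.7
206 59.2 96.9
214 54.1 100.4
222 53.7 110.1
230 53.6 113.5
238 54.2 115.5
246 53.8 115.5
254 53.7 116.7
262 52.9 114.8
270 64.0 114.1
278 75.4 114.0
286 74.9 114.3
294 53.4 115.1
302 -4.7 115.4
310 53.1 114.6
318 53.6 115.4
326 54.2 113.5
334 56.4 113.6
342 60.8 109.4
t 14.85 rack tcp [ -42.  -272.3   41.3] w 0.042771599031222345
(-40, -272, 26) [-0.002, 0.0003, 0.0153] [-0.0022, 0.002, 0.0012]
-2.4202698966687706
52 0 55 0 58 0 61 0 64 0 67 3 70 9 73 13 76 13 79 22 82 13 85 22 88 23
```

View pics/c12.png

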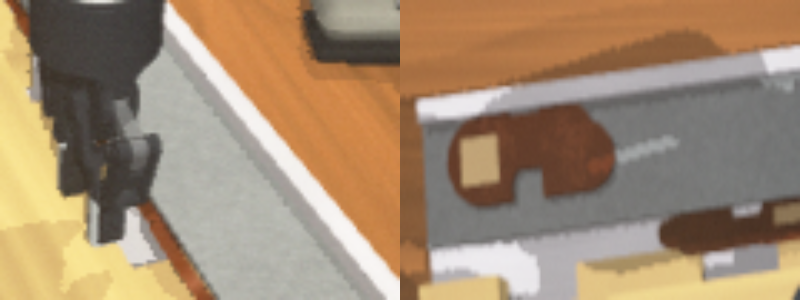

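Call:
apply_moves(
  commands=[
    [[0, 0, 0.008], [-0.002, 0.002, 0.001]],
    [[-0.002, 0, 0.015], [-0.002, 0.002, 0.001]],
    [[-0.01, 0, 0.015], [-0.002, 0.002, 0.001]],
    [[-0.017, 0, 0.015], [-0.002, 0.002, 0.001]],
    [[-0.024, 0, 0.015], [-0.002, 0.002, 0.001]],
    [[-0.03, 0, 0.015], [-0.002, 0.002, 0.001]],
    [[-0.036, 0, 0.015], [-0.002, 0.002, 0.001]],
    [[-0.041, 0, 0.015], [-0.002, 0.002, 0.001]],
    [[-0.046, 0, 0.015], [-0.002, 0.002, 0.001]],
    [[-0.05, 0, 0.015], [-0.002, 0.002, 0.001]],
    [[-0.054, 0, 0.015], [-0.002, 0.002, 0.001]],
    [[-0.057, 0, 0.015], [-0.002, 0.002, 0.001]],
    [[-0.06, 0, 0.015], [-0.002, 0.002, 0.001]],
    [[-0.063, 0, 0.015], [-0.002, 0.002, 0.001]],
    [[-0.066, 0, 0.015], [-0.002, 0.002, 0.001]],
    [[-0.068, 0, 0.015], [-0.002, 0.002, 0.001]],
    [[-0.069, 0, 0.015], [-0.002, 0.002, 0.001]],
    [[-0.069, 0, 0.015], [-0.002, 0.002, 0.001]],
  ],
)

```text
time_s: 16.65
eef_pos: [0.531, -0.2774, 0.0264]
tcp_rot: [-0.144, 3.138, -0.0]
wrist_force: [0.3, -0.3, 0.5]
width: 0.0426
```

```bash
python3 - <<'E'
from h import *
p,q=look('13',su=(260,400),sv=(210,330),tu=(300,440),tv=(160,240)); flat(q,-270)
plan([(-4,-272,60)],1);print(ctrl.sense()['qpos'][5],ctrl.sense()['wrist_force'])
E
```

```text
t 16.75 rack tcp [  26.9 -272.2   26.4] w 0.042721140587313654
(-4, -272, 60) [0.0309, 0.0002, -0.0336] [-0.0001, -0.0001, 0.0001]
-2.3300348723275945 [-0.06416039 -0.37906225  0.33031613]
```

View pics/c13.png

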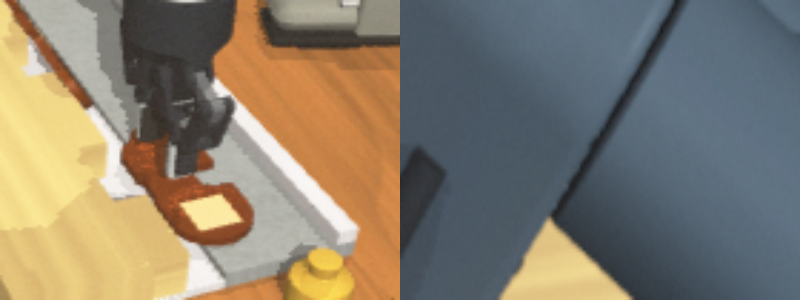

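Call:
apply_moves(
  commands=[
    [[0, 0, -0.03], [0, 0, 0]],
    [[0.0, 0, -0.05], [0, 0, 0]],
    [[0.03, 0.0, -0.06], [0, 0, 0]],
    [[0.03, -0.002, -0.055], [0, 0, 0]],
    [[0.03, -0.002, -0.035], [0, 0, 0]],
    [[0.03, -0.002, -0.015], [0, 0, 0]],
    [[0.03, -0.002, -0.015], [0, 0, 0]],
    [[0.03, -0.002, -0.015], [0, 0, 0]],
  ],
  gripper=0.33,
)

```text
time_s: 17.55
eef_pos: [0.501, -0.2818, 0.0409]
tcp_rot: [0.144, -3.137, -0.001]
wrist_force: [-0.3, -0.1, -0.7]
width: 0.0282
```

```bash
python3 - <<'E'
from h import *
p,q=look('14',su=(260,400),sv=(210,330),tu=(300,440),tv=(160,240)); flat(p,-270)
plan([(-3,-270.5,-7)],1)
E
```

```text
-342 22.5 65.7
-334 17.2 72.1
-326 14.1 75.6
-318 13.8 77.6
-310 13.5 79.1
-302 13.7 77.6
-294 12.9 78.3
-286 17.2 78.9
-278 16.5 56.1
-270 16.8 55.8
-262 12.3 77.2
-254 13.4 78.0
-246 13.8 77.3
-238 -3.7 77.5
-230 -4.6 76.6
-222 19.3 78.2
-214 21.7 77.3
t 17.65 rack tcp [  -2.5 -274.6   41.9] w 0.028427443880597723
(-3, -270.5, -7) [0.0005, 0.0041, 0.0489] [-0.0009, 0.0007, 0.0002]
```

View pics/c14.png

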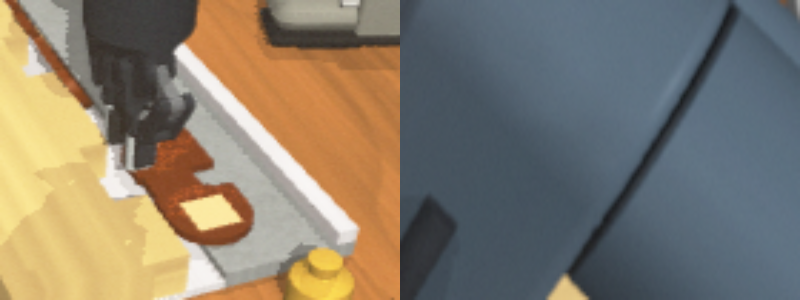

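Board D lies flat with its near edge at x≈13.5. I'll descend into the cut-out, with y corrected by +4 mm.

Call:
apply_moves(
  commands=[
    [[0.001, 0.004, 0.0], [0, 0, 0]],
    [[0.001, 0.004, 0.01], [0, 0, 0]],
    [[0.001, 0.004, 0.025], [0, 0, 0]],
    [[0.001, 0.004, 0.036], [0, 0, 0]],
    [[0.001, 0.004, 0.043], [0, 0, 0]],
    [[0.001, 0.004, 0.048], [0, 0, 0]],
    [[0.001, 0.004, 0.048], [0, 0, 0]],
    [[0.001, 0.004, 0.048], [0, 0, 0]],
  ],
)

```text
time_s: 18.45
eef_pos: [0.5005, -0.2787, -0.006]
tcp_rot: [-0.144, 3.137, -0.002]
wrist_force: [-0.1, 0.1, -0.5]
width: 0.0284
```

```bash
python3 - <<'E'
from h import *
p,q=look('15',su=(260,400),sv=(210,330),tu=(300,440),tv=(160,240))
plan([(41,-270.5,-7)],1);print(ctrl.sense()['wrist_force'])
E
```

```text
t 18.55 rack tcp [  -3.2 -271.    -5.7] w 0.027800319321675628
(41, -270.5, -7) [-0.0442, 0.0005, 0.0014] [-0.0016, 0.0015, 0.0002]
[-0.55700502  0.18213151  0.42292126]
```

View pics/c15.png

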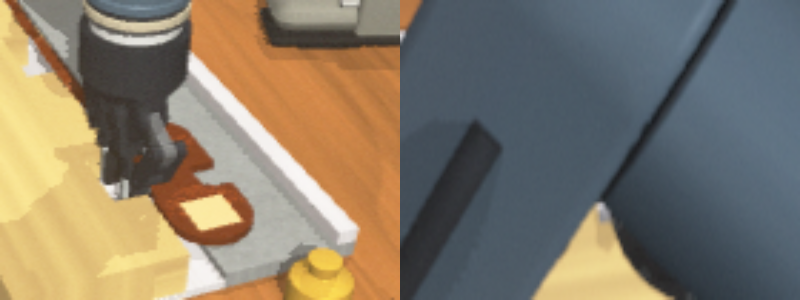

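Call:
apply_moves(
  commands=[
    [[-0.006, 0, 0.001], [0, 0, 0]],
    [[-0.012, 0, 0.001], [0, 0, 0]],
    [[-0.018, 0, 0.001], [0, 0, 0]],
    [[-0.024, 0, 0.001], [0, 0, 0]],
    [[-0.03, 0, 0.001], [0, 0, 0]],
    [[-0.034, 0, 0.001], [0, 0, 0]],
    [[-0.038, 0, 0.001], [0, 0, 0]],
    [[-0.041, 0, 0.001], [0, 0, 0]],
    [[-0.043, 0, 0.001], [0, 0, 0]],
    [[-0.044, 0, 0.001], [0, 0, 0]],
    [[-0.045, 0, 0.001], [0, 0, 0]],
    [[-0.045, 0, 0.001], [0, 0, 0]],
  ],
)

```text
time_s: 19.75
eef_pos: [0.5444, -0.2747, -0.0067]
tcp_rot: [0.144, -3.138, 0.002]
wrist_force: [-3.3, -2.1, 1.4]
width: 0.028
```

```bash
python3 - <<'E'
from h import *
p,q=look('16',su=(260,400),sv=(210,330),tu=(300,440),tv=(160,240));flat(p,-270)
plan([(41,-270.5,-7)],1);print(ctrl.sense()['wrist_force'])
E
```

```text
-342 59.7 106.8
-334 57.8 110.5
-326 53.9 117.2
-318 52.5 117.9
-310 50.9 117.1
-302 49.1 117.4
-294 47.7 115.8
-286 56.9 115.6
-278 61.2 94.1
-270 69.7 95.4
-262 92.2 117.7
-254 103.5 117.2
-246 68.0 116.6
-238 -3.5 78.7
-230 -3.3 113.9
-222 112.8 116.6
-214 114.6 116.8
t 19.85 rack tcp [  40.8 -270.8   -6.8] w 0.02787170867183882
(41, -270.5, -7) [-0.0002, 0.0003, 0.0002] [-0.0008, -0.0004, 0.0003]
[-4.2140874  -1.34996348  1.38443811]
```

View pics/c16.png

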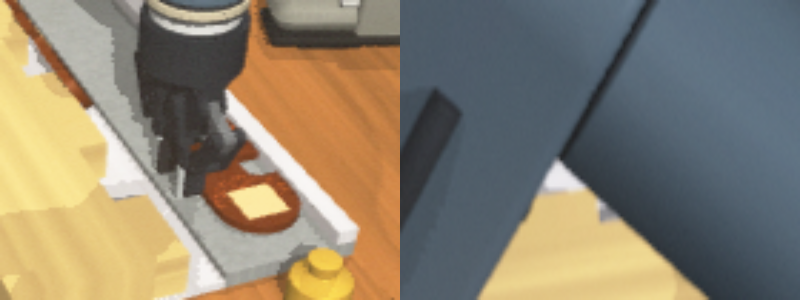

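Contact with the rail is felt. I'll press a little more, then back off and clear out.

Call:
apply_moves(
  commands=[
    [[-0.003, 0, 0], [0, 0, 0]],
    [[-0.005, 0, 0], [0, 0, 0]],
    [[-0.005, 0, 0], [0, 0, 0]],
  ],
)

```text
time_s: 20.15
eef_pos: [0.5445, -0.2744, -0.0069]
tcp_rot: [0.147, -3.128, -0.002]
wrist_force: [-13.6, -6.5, 6.6]
width: 0.0286
```

Call:
apply_moves(
  commands=[
    [[0.006, 0, 0], [0, 0.005, 0]],
    [[0.008, 0, -0.01], [0, 0.005, 0]],
    [[0.008, 0, -0.05], [0, 0.005, 0]],
    [[0.01, 0, -0.1], [0, 0.005, 0]],
    [[0.03, 0, -0.15], [0, 0, 0]],
    [[0.07, 0.04, -0.17], [0, 0, 0]],
    [[0.1, 0.09, -0.17], [0, 0, 0]],
    [[0.1, 0.14, -0.17], [0, 0, 0]],
    [[0.1, 0.19, -0.17], [0, 0, 0]],
    [[0.1, 0.24, -0.17], [0, 0, 0]],
    [[0.1, 0.29, -0.17], [0, 0, 0]],
    [[0.1, 0.33, -0.17], [0, 0, 0]],
    [[0.1, 0.33, -0.17], [0, 0, 0]],
  ],
)

```text
time_s: 21.45
eef_pos: [0.4143, 0.0497, 0.1654]
tcp_rot: [0.157, -3.129, -0.005]
wrist_force: [-0.8, -0.2, 0.8]
width: 0.0283
```

```bash
python3 - <<'E'
from h import *
p,q=look('17',su=(260,400),sv=(210,330),tu=(125,440),tv=(150,290));flat(q,-270)
plan([],1)
E
```

```text
-342 63.6 101.8
-334 58.7 108.4
-326 55.5 112.7
-318 54.3 116.5
-310 53.8 114.1
-302 -4.1 115.6
-294 54.4 116.1
-286 56.3 113.0
-278 56.7 94.6
-270 56.2 93.4
-262 54.2 114.3
-254 53.9 115.6
-246 53.6 115.8
-238 53.5 115.6
-230 53.9 115.0
-222 55.3 115.7
-214 61.8 114.7
-206 69.9 114.0
-198 76.8 108.9
t 21.55 rack tcp [-57.6  60.5 165.3] w 0.028290569488673683
```

View pics/t17.png

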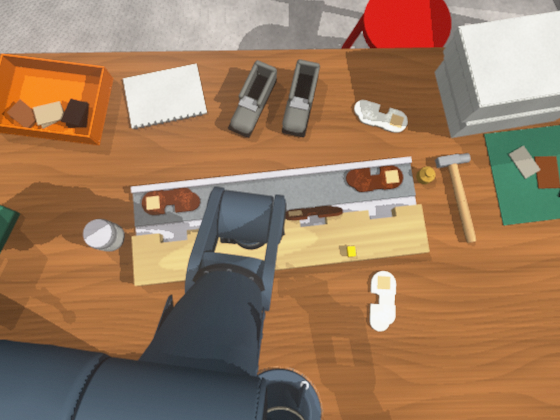

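View pics/s17.png

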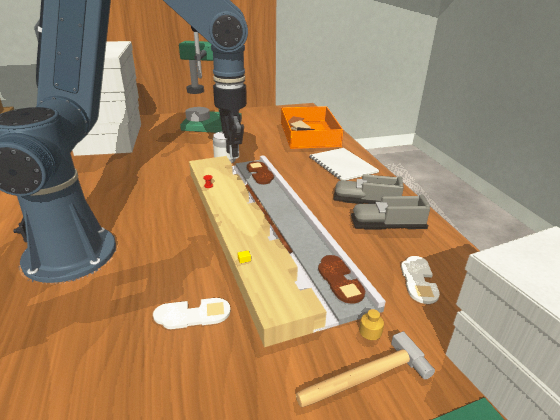

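Call:
apply_moves(
  commands=[
    [[0, 0, -0.05], [0, 0, 0]],
    [[0.02, 0.05, -0.08], [0, 0, 0]],
    [[0.02, 0.1, -0.08], [0, 0, 0]],
    [[0.02, 0.15, -0.08], [0, 0, 0]],
    [[0.02, 0.2, -0.08], [0, 0, 0]],
    [[0.02, 0.25, -0.08], [0, 0, 0]],
    [[0.02, 0.3, -0.08], [0, 0, 0]],
    [[0.02, 0.35, -0.08], [0, 0, 0]],
    [[0.02, 0.4, -0.08], [0, 0, 0]],
    [[0.02, 0.4, -0.08], [0, 0, 0]],
    [[0.02, 0.4, -0.08], [0, 0, 0]],
  ],
)

```text
time_s: 22.65
eef_pos: [0.3591, 0.443, 0.2458]
tcp_rot: [0.155, -3.132, -0.002]
wrist_force: [0.3, -0.3, -1.1]
width: 0.0285
```

```bash
python3 - <<'E'
from h import *
q=shot('top','t18');a=q['img'][140:300,80:480,::-1];cv2.imwrite('pics/c18.png',cv2.resize(a,(800,320),interpolation=cv2.INTER_CUBIC))
plan([],1);print(ctrl.sense()['qd'].round(3) if hasattr(ctrl.sense()['qd'],'round') else ctrl.sense()['qd'])
E
```

```text
t 22.7 rack tcp [-78.7 459.3 245.7] w 0.027788002791716476
[-0.025 -0.019  0.033 -0.002  0.003  0.002]
```

View pics/c18.png

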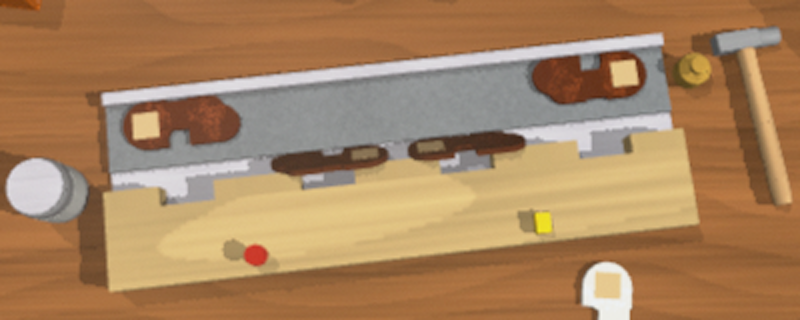

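The last view shows both outer boards flat at the rail as left soles and the two middle boards still leaning. The bystanders look unmoved and the arm is clear.

```bash
python3 - <<'E'
from h import *
print(ctrl.close_job())
E
```

```text
the job is handed in; nothing more can be done
None
```

The job is done and handed in at about 23 s of the 54 s allowed. The two outer boards, near rack y=+270 and y=-270, showed right soles. I tipped each over onto the landing and slid it flat against the back rail. The two middle boards already showed left, so I left them leaning.

**Last checks:**
- **Boards at the rail:** both lie flat and parallel to it. Their near edges measure x≈53.5–54 mm, which puts the far edges at about 118 mm, the rail face. The camera read the far edges directly at 115–116 mm, which I put down to pixel coarseness. When I pressed each board against the rail it stopped moving, with a wrist force of about 11–16 N.
- **Sole side:** in the last top picture, both tipped boards show left soles. The middle boards still lean.
- **Other things:** the spool, wax, tin, hammer and weight look unmoved in the pictures. I did not measure them again.

**What went wrong on the way:**
- **Wrong direction:** my first push had its sign reversed and went backward over free deck. It touched nothing.
- **Fingertip height:** the second push passed over the board. In the camera images the fingertips sat about 27 mm above the reported TCP, which disagrees with the tool description. I corrected for that in all later moves.

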